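Swap card boxes on the attic desk

TASK

You are done with the grey-lidded card box and want the mustard-lidded one: push the grey lid over until it falls shut, and flip the mustard lid up and back past upright so that it stays open by itself. Work gently with the fingertips, without gripping the lids, and leave the pen pot, the speaker and the brass paperweight where they stand.

Things in the scene. Friction and masses are not known exactly. Their poses are not given: they have to be found in the camera images.
- mustard_box: Navy card-index box, fixed to the desk: 90 mm deep (its x), 120 mm wide (its y), 75 mm high, open on top under its lid. Origin: centre of its underside, on the desk. Its front, with the lip, faces its own -x (to the robot at yaw 0; turned up to 0.35 rad). The hinge runs along its rear (+x) top edge. Mustard-yellow lid, shut at the start.
- grey_box: Navy card-index box, fixed to the desk: 90 mm deep (its x), 120 mm wide (its y), 75 mm high, open on top under its lid. Origin: centre of its underside, on the desk. Its front, with the lip, faces its own -x (to the robot at yaw 0; turned up to 0.35 rad). The hinge runs along its rear (+x) top edge. Pale grey lid, open on its stop at the start. Either box may be the left one.
- mustard_lid (a joint): Angle of the mustard lid in rad: 0 shut, grows as it swings up and back, 1.85 at its rear stop (leaning back 16 degrees past upright). Panel 92 x 124 x 8 mm, about 150 g, pivoting freely with slight damping, no spring and no latch: gravity shuts it from below about 1.5 rad, and drops it back against its stop from above that.
- grey_lid (a joint): Angle of the grey lid in rad: 0 shut, grows as it swings up and back, 1.85 at its rear stop (leaning back 16 degrees past upright). Panel 92 x 124 x 8 mm, about 150 g, pivoting freely with slight damping, no spring and no latch: gravity shuts it from below about 1.5 rad, and drops it back against its stop from above that.
- mustard_lid_lip (a point): Middle of the free edge of the black lip on the mustard lid; its frame turns with the lid. Lip 70 mm wide, 5 mm thick, flaring 40 degrees upward from the lid's front edge. Lid shut: edge 115 mm in front of the hinge, 25 mm beyond the box front, 100 mm above the desk, free space below it. x: from lip to hinge; y: along the hinge; z: out of the lid's outer face.
- grey_lid_lip (a point): Middle of the free edge of the black lip on the grey lid; its frame turns with the lid. Lip 70 mm wide, 5 mm thick, flaring 40 degrees upward from the lid's front edge. Lid shut: edge 115 mm in front of the hinge, 25 mm beyond the box front, 100 mm above the desk, free space below it. x: from lip to hinge; y: along the hinge; z: out of the lid's outer face.
- mustard_lid_hinge (a point): Middle of the hinge line of the mustard lid, fixed: on the rear top edge of the box, 45 mm behind the box's centre (its +x), 75.5 mm above the desk. Its frame turns with the lid.
- grey_lid_hinge (a point): Middle of the hinge line of the grey lid, fixed: on the rear top edge of the box, 45 mm behind the box's centre (its +x), 75.5 mm above the desk. Its frame turns with the lid.
- pen_pot: Terracotta pen pot with two pens, loose, 72 mm across, 90 mm high (pens to about 135 mm), 300 g, standing between the boxes; origin at the centre of its underside. Leave alone.
- speaker: Round speaker, navy below and grey fabric above, loose, 70 mm across, 120 mm high, 600 g, standing farther back between the boxes; origin at the centre of its underside. Leave alone.
- paperweight: Small turned brass paperweight, loose, 52 mm across, 42 mm high, 350 g, in front between the boxes; origin at the centre of its underside. Leave alone.

How it is judged:
At the end, for the whole second after the job is handed in: The grey lid is shut (below 0.06 rad), the mustard lid leans open on its stop (above 1.7 rad), both still and let go; pen pot, speaker and paperweight upright within 30 mm of where they started (value of joint grey_lid below 0.06 rad and value of joint mustard_lid above 1.7 rad and velocity of joint mustard_lid between -0.1 and 0.1 rad/s and velocity of joint grey_lid between -0.1 and 0.1 rad/s and distance of each of pen_pot, speaker, paperweight from where it was at the start of the episode below 0.03 m and angle between each of pen_pot, speaker, paperweight's own z axis and vertical below 0.2 rad); the robot touches nothing.
It fails at once if the pen pot is pushed away, lifted or knocked over (distance of pen_pot from where it was at the start of the episode above 0.03 m or angle between pen_pot's own z axis and vertical above 0.4 rad).
It fails at once if the speaker is pushed away, lifted or knocked over (distance of speaker from where it was at the start of the episode above 0.03 m or angle between speaker's own z axis and vertical above 0.4 rad).
It fails at once if the paperweight is pushed away, lifted or knocked over (distance of paperweight from where it was at the start of the episode above 0.03 m or angle between paperweight's own z axis and vertical above 0.4 rad).
It fails at once if the mustard lid is gripped or pushed hard (over 38 N) (contact force between the fingers and mustard_lid above 38 N).
It fails at once if the grey lid is gripped or pushed hard (over 38 N) (contact force between the fingers and grey_lid above 38 N).
It also fails if it takes over 48 s, if anything falls off the work surface, if the arm or the gripper's body presses on something with over 40 N, if the wrist force passes 120 N, or if a joint passes its speed limit or range.

ROBOT

A 7-joint arm with a two-finger parallel gripper is mounted at the origin on the work surface. World frame = base frame: x ahead of the robot, y to its left, z up, the work surface at z = 0. Lengths are in m, angles in rad, forces in N, time in s.
With the tool pointing down it reaches from about 0.425 to 0.925 m from the base axis. Payload 6.8 kg.
Tool frame: the origin (TCP) lies at the very end of the fingers, on their centre line; the grasp point (between the pads) lies 19 mm behind it; z points along the fingers, y is the line along which they close (so a half turn about z gives the same grasp; the last joint's range is limited). The gripper opens to 85 mm and grips with 20 to 120 N. Pads are 22 mm wide; open, the fingers measure 114 mm over their backs; the gripper's body (76 mm by 85 mm) begins 54 mm behind the grasp point. The pads swing forward as they close: fully open they stand 13 mm farther back than shut.
Start: joints at [-1.311, 0.477, 0.022, 1.555, -0.011, 1.109, -0.083], TCP at [0.243, 0.63, 0.231] pointing down, gripper open.
Joint ranges: [-2.96, 2.96], [-0.34, 2.1], [-1.41, 1.46], [0.24, 2.44], [-1.37, 4.51], [0.17, 1.92], [-2.96, 2.96]. Speed limits (rad/s): [2.39, 2.39, 3.14, 3.14, 3.14, 3.14, 3.14].

INTERFACE

Orientations are given as a unit quaternion [w, x, y, z].
In Python, from station import bot gives the robot as it stands. The module is installed in compiled form; this text tells all that it offers.
- The arm moves only by the shell command python3 -m jog 'ROWS' [OPENING] [FORCE]. ROWS is JSON, a list of rows, each a list of 4 numbers: the shift along the tool's x, y, z in cm, then the turn about the tool's z in rad. In form: [[x, y, z, spin], ...]. A call has 1 to 20 rows; each row is the pose to reach, as a shift and turn from the pose commanded when the call began, along the tool's axes at that moment; what a row does not reach only later rows make up. A row lasts 1/12 s, in which the tool goes at most 41.7 mm and 7.16 degrees, less where a joint would pass 70% of its speed; a pose out of reach is approached as far as the arm can. A call with a gripper value outside its range is refused whole. OPENING is the closure, from -1 (fully open) to 1 (shut), set as the call begins (- or left out, the last holds). The fingers move at their own pace and stop on an object; FORCE is the grip in N (left out, the last holds). Time passes only in rows, so rows that repeat a pose let the fingers close. It gives the time, the measured TCP pose, the force, the opening and the grip force at its end, in the units of the state.
- bot.get_obs(): the state, without advancing time (a new reading comes with each control period).
- bot.read_camera(name): name is "side" or "top" or "wrist"; returns a dict with "pixels" (480x640x3 uint8, red, green, blue), "depth" (480x640 float32, m along the optical axis (not along the pixel's ray), 0 where there is no reading), "fovy" (degrees; the focal length in pixels is half the picture's height over the tangent of half this angle, whatever the lens; pixels are square), "cx", "cy" (the principal point, pixels), "distortion" ([k1, k2, p1, p2, k3] as OpenCV has them; the pictures are not rectified), "pose" (4x4, takes a point from camera to world coordinates). Camera axes: x right, y down, z forward; pixel columns grow to the right and rows downward; lengths in m; the calibration is good to about 2 mm. A picture is of the moment at which its call begins.
- bot.hand_in(): hands the job in; it is judged then, once.
The state is a dict: "t": time; "q": joint angles; "joint_vel": joint speeds; "joint_torque": joint torques, N m; "eef_pos": TCP position; "tool_rot": TCP orientation; "contact_force": force on the tool from outside, world axes, zero at the start; "torque": the same for the moment, N m; "gripper_width": opening from 0.0 (shut) to 1.0 (fully open); "grasp_force": force on a finger pad.
Only numpy, scipy, OpenCV 4.12 (cv2) and the standard library are available. Lean on these libraries where they do the work, as an engineer would, in place of code of your own. Each camera call takes 0.05 s, during which the arm holds its last target. There are 200 camera calls.

## Working session

There is one attempt and no reset: what is moved stays moved. The work goes in short steps, Python scripts to look and compute and a shell command to move; the robot and the scene stay as the last step left them, time stands still between calls to the robot, and variables do not carry over. Pictures are saved under pics/ and viewed, at most 13 in all, crops included, and the job is handed in when it is done.

```bash
mkdir -p pics; cat > h.py <<'E'
import numpy as np, cv2
from station import bot
def cam(n):
    c=bot.read_camera(n); return c
def save(c,f): cv2.imwrite(f,c["pixels"][:,:,::-1])
def P(c,u,v,d=None):
    f=240/np.tan(np.radians(c["fovy"])/2)
    K=np.array([[f,0,c["cx"]],[0,f,c["cy"]],[0,0,1]])
    n=cv2.undistortPoints(np.array([[[u,v]]],float),K,np.array(c["distortion"],float))[0,0]
    if d is None:
        w=c["depth"][int(v)-1:int(v)+2,int(u)-1:int(u)+2]; d=np.median(w[w>0])
    return (np.array(c["pose"])@np.array([n[0]*d,n[1]*d,d,1]))[:3]
E
python3 - <<'E'
from h import *
import pickle
for n in("top","side"):
    c=cam(n); save(c,f"pics/{n}0.png"); pickle.dump(c,open(n+"0.pkl","wb")); print(n,c["fovy"],np.round(c["pose"],3))
o=bot.get_obs(); print({k:np.round(v,3) for k,v in o.items()})
E
```

```text
top 46.54364517551194 [[ 0.022 -0.991  0.134  0.405]
 [-1.    -0.024 -0.019  0.002]
 [ 0.022 -0.134 -0.991  1.016]
 [ 0.     0.     0.     1.   ]]
side 52.787945584610505 [[-0.853 -0.385  0.353  0.286]
 [-0.522  0.646 -0.557  0.384]
 [-0.014 -0.659 -0.752  0.598]
 [ 0.     0.     0.     1.   ]]
{'t': np.float64(0.1), 'q': array([-1.311,  0.478,  0.022,  1.556, -0.012,  1.109, -0.083]), 'joint_vel': array([-0.002, -0.   ,  0.001, -0.003,  0.   , -0.001, -0.001]), 'joint_torque': array([ 5.0000e-03, -5.9776e+01,  1.6140e+00, -2.8196e+01,  1.3000e-02,
        5.0000e-03, -0.0000e+00]), 'eef_pos': array([0.243, 0.629, 0.23 ]), 'tool_rot': array([-0.   ,  0.183,  0.983, -0.001]), 'contact_force': array([ 0.24 , -0.457, -0.885]), 'torque': array([-0.014, -0.012, -0.004]), 'grasp_force': np.float64(0.0), 'gripper_width': np.float64(1.001)}
```

View pics/top0.png

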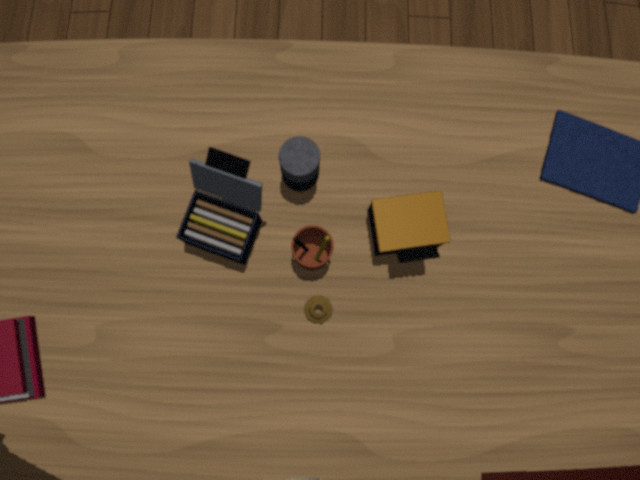

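View pics/side0.png

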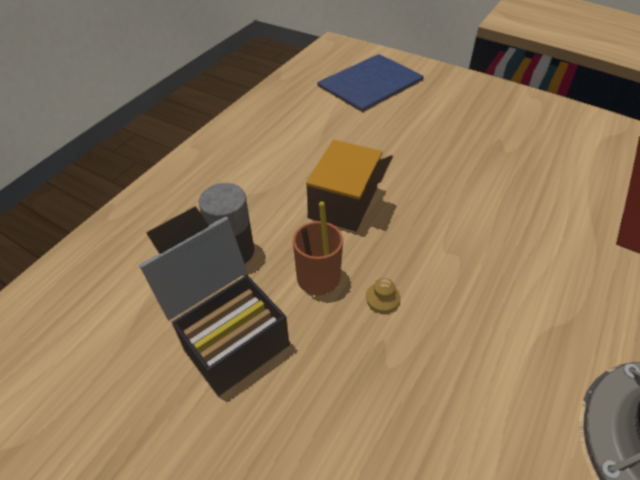

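The top view shows the grey box on the left (box near 220,230, open lid at 228,185) and the mustard box on the right (lid corners about 371,199; 443,193; 448,242; 380,251). The pot is at 313,247, the speaker at 299,160 and the paperweight at 318,309. I'll enlarge both boxes to read the corners.

```bash
python3 - <<'E'
import pickle,cv2,numpy as np
c=pickle.load(open("top0.pkl","rb")); p=c["pixels"][:,:,::-1]
a=p[140:270,170:270]; b=p[180:310,360:460]
im=np.hstack([cv2.resize(x,None,fx=4,fy=4,interpolation=cv2.INTER_CUBIC) for x in(a,b)])
im=np.clip(im*1.8,0,255).astype(np.uint8)
for i in range(0,800,40): cv2.line(im,(i,0),(i,8),(255,255,255),1); 
for i in range(0,520,40): cv2.line(im,(0,i),(8,i),(255,255,255),1); cv2.line(im,(400,i),(408,i),(255,255,255),1)
cv2.imwrite("pics/crop.png",im)
E
```

```text
(no output)
```

View pics/crop.png

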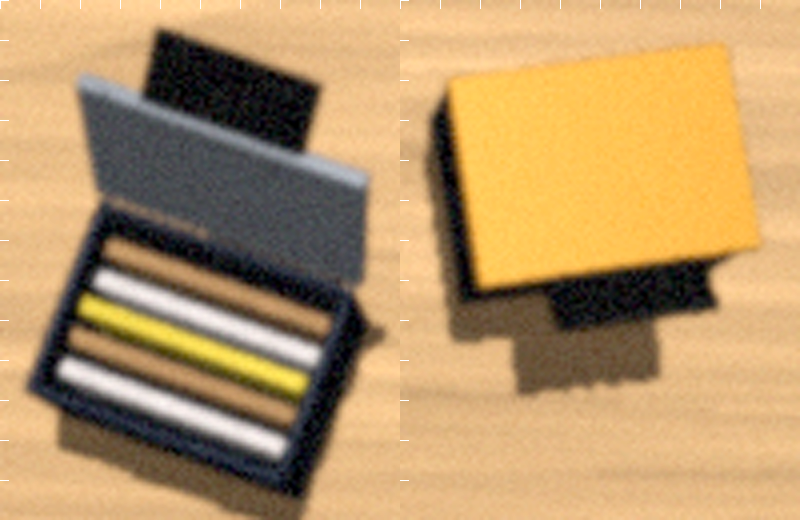

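The crop shows the grey box rim corners (crop 30,388; 300,495; 105,205; 355,290) with its lip edge leaning back (160,28 to 320,85). The mustard lid corners are at (450,78; 725,42; 760,245; 478,290) and its lip edge runs from (562,330) to (716,306).

```bash
cat >> h.py <<'E'
def Z(c,u,v,z):
    a=P(c,u,v,1.0); o=np.array(c["pose"])[:3,3]; r=a-o
    return o+r*(z-o[2])/r[2]
E
python3 - <<'E'
from h import *
import pickle
c=pickle.load(open("top0.pkl","rb"))
def show(n,l,z,off):
    pts=np.array([Z(c,off[0]+u/4,off[1]+v/4,z) for u,v in l]); print(n,np.round(pts,3).tolist())
    print("  len",np.round(np.linalg.norm(pts-np.roll(pts,-1,0),axis=1),3),"mean",np.round(pts.mean(0),3)); return pts
g=show("greybox",[(30,388),(300,495),(355,290),(105,205)],.075,(170,140))
m=show("mustlid",[(478-400,290),(760-400,245),(725-400,42),(50,78)],.0835,(360,180))
l=show("mlip",[(162,330),(316,306)],.10,(360,180))
l=show("glip",[(160,28),(320,85)],.075+.11,(170,140))
g2=show("glidtop",[(80,75),(368,180)],.075+.089,(170,140))
for n,u,v,z in(("pot",313,243,.09),("speaker",300,155,.12),("pw",318,308,.04)): print(n,np.round(Z(c,u,v,z),3),np.round(P(c,u,v),3))
for n,q in(("g",g),("m",m)):
    e=q[1]-q[0]; e2=q[2]-q[3]; print(n,"yaw",np.arctan2(e[0],-e[1]),np.arctan2(e2[0],-e2[1]))
print(np.round(P(c,410,220),3))
E
```

```text
greybox [[0.538, 0.227, 0.075], [0.495, 0.109, 0.075], [0.584, 0.089, 0.075], [0.619, 0.199, 0.075]]
  len [0.125 0.091 0.115 0.085] mean [0.559 0.156 0.075]
mustlid [[0.519, -0.118, 0.084], [0.541, -0.239, 0.084], [0.63, -0.225, 0.084], [0.61, -0.105, 0.084]]
  len [0.123 0.09  0.121 0.092] mean [ 0.575 -0.172  0.084]
mlip [[0.501, -0.151, 0.1], [0.513, -0.216, 0.1]]
  len [0.066 0.066] mean [ 0.507 -0.183  0.1  ]
glip [[0.665, 0.159, 0.185], [0.643, 0.096, 0.185]]
  len [0.067 0.067] mean [0.654 0.127 0.185]
glidtop [[0.651, 0.194, 0.164], [0.611, 0.078, 0.164]]
  len [0.123 0.123] mean [0.631 0.136 0.164]
pot [ 0.532 -0.005  0.09 ] [ 0.543 -0.005  0.005]
speaker [0.675 0.02  0.12 ] [0.675 0.02  0.119]
pw [ 0.424 -0.017  0.04 ] [ 0.425 -0.017 -0.002]
g yaw -0.3494826333997537 -0.30761217642118777
m yaw 0.18099006892584468 0.16170326032060012
[ 0.576 -0.17   0.084]
```

```bash
python3 -m jog '[[-3,-1.6,0,0],[-6.5,-3.5,0,0],[-10,-5.5,0,0],[-13.5,-7.4,0,0],[-17,-9.3,0,0],[-20.5,-11.2,0,0],[-24,-13.1,0,0],[-27.5,-15,0,0],[-31,-16.9,0,0],[-34.5,-18.8,0,0],[-38,-20.7,0,0],[-41.5,-22.6,0,0],[-45,-24.5,0,0],[-48.5,-26.5,0,0],[-52,-28.4,0,0],[-55,-30,0,0],[-57.5,-31.4,0,0],[-59,-32.2,0,0],[-59.4,-32.4,0,0],[-59.4,-32.4,0,0]]' 1 20; python3 -c "
from h import *
c=cam('side');save(c,'pics/side1.png')"
```

```text
t: 1.77
eef_pos: [0.6805, 0.1134, 0.2307]
tool_rot: [-0.0, 0.184, 0.983, -0.0]
contact_force: [-0.4, -0.4, 1.0]
gripper_width: 0.002
grasp_force: 0.0
```

View pics/side1.png

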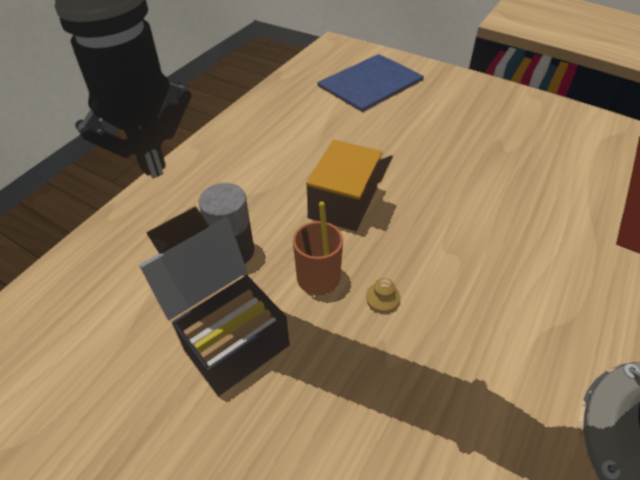

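The shut fingertips (155,170) hang behind the grey lip, clear of the speaker. I'll lower them and push slowly toward the robot.

```bash
python3 -m jog '[[0,0,2,0],[0,0,4,0],[0,0,6,0],[0,0,7,0],[0.5,0,7,0],[1,0,7,0],[1.4,0,7,0],[1.8,0,7,0],[2.2,0,7,0],[2.6,0,7,0],[3,0,7,0],[3.4,0,7,0],[3.8,0,7,0],[4.2,0,7,0]]'; python3 -m jog '[[0.4,0,0,0],[0.8,0,0,0],[1.2,0,0,0],[1.6,0,0,0],[2,0,0,0],[2.4,0,0,0],[2.8,0,0,0],[3.2,0,0,0],[3.2,0,0,0],[3.2,0,-5,0],[3.2,0,-8,0],[3.2,0,-8,0],[3.2,0,-8,0]]'; python3 -c "
from h import *
c=cam('side');save(c,'pics/side2.png')"
```

```text
t: 2.98
eef_pos: [0.6408, 0.1292, 0.1613]
tool_rot: [-0.0, 0.183, 0.983, 0.0]
contact_force: [-0.5, -0.5, -0.3]
gripper_width: -0.003
grasp_force: 0.1
t: 4.07
eef_pos: [0.6132, 0.1408, 0.2442]
tool_rot: [0.003, 0.183, 0.983, 0.001]
contact_force: [0.2, -0.2, -0.3]
gripper_width: -0.001
grasp_force: 0.0
```

View pics/side2.png

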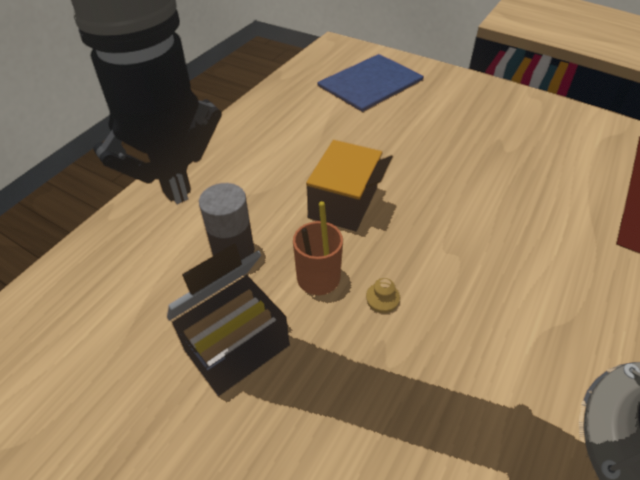

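The grey lid is past upright and swinging shut: its edge runs from (170,310) to (260,258). The arm goes over to stand in front of the mustard lip, then I check again.

```bash
python3 -m jog '[[0.2,-2,0,-0.05],[0.4,-5,0,-0.1],[0.5,-8.5,0,-0.16],[0.6,-12,0,-0.22],[0.8,-15.5,0,-0.28],[1,-19,0,-0.34],[1.1,-22.5,0,-0.4],[1.3,-26,0,-0.46],[1.4,-29.5,0,-0.5],[1.5,-32.5,0,-0.54],[1.6,-35,0,-0.54],[1.7,-36,0,-0.54],[1.7,-36,0,-0.54],[1.7,-36,0,-0.54]]'; python3 -c "
from h import *
c=cam('side');save(c,'pics/side3.png');print(bot.get_obs()['contact_force'])"
```

```text
t: 5.28
eef_pos: [0.466, -0.1884, 0.2405]
tool_rot: [-0.001, -0.086, 0.996, 0.0]
contact_force: [0.4, -0.5, 0.5]
gripper_width: 0.001
grasp_force: 0.0
[1.12491296 0.65464741 0.5246852 ]
```

View pics/side3.png

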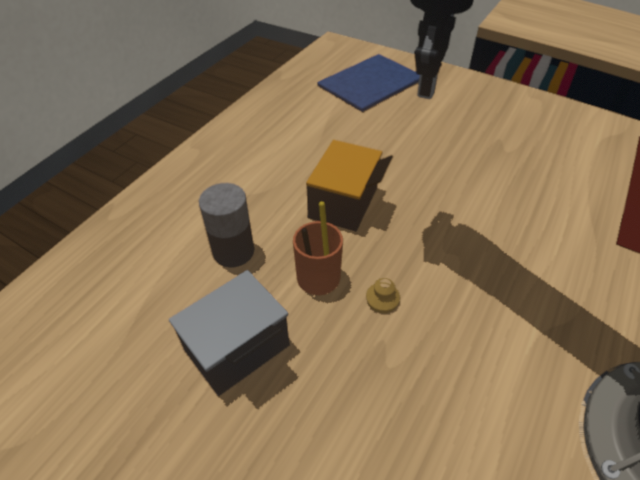

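The grey lid is shut flat (230,320) and the fingers (427,92) stand in front of the mustard lip. I'll descend and close in on the lip.

```bash
python3 -m jog '[[0,0,2,0],[0,0,5,0],[0,0,8,0],[0,0,11,0],[0,0,14,0],[0,0,15.5,0],[0,0,16,0],[-0.8,0,16,0],[-1.6,0,16,0],[-2,0,16,0],[-2.3,0,16,0],[-2.6,0,16,0],[-2.9,0,16,0],[-3.1,0,16,0],[-3.1,0,16,0]]'; python3 -m jog '[[-0.15,0,0,0],[-0.3,0,-0.2,0],[-0.4,0,-0.4,0],[-0.5,0,-0.7,0],[-0.6,0,-1,0],[-0.8,0,-1.3,0],[-1,0,-1.6,0],[-1.2,0,-1.9,0],[-1.2,0,-1.9,0]]'; python3 -c "
from h import *
c=cam('side');save(c,'pics/side4.png');print(bot.get_obs()['contact_force'])"
```

```text
t: 6.58
eef_pos: [0.4949, -0.1844, 0.0813]
tool_rot: [-0.002, -0.085, 0.996, 0.0]
contact_force: [-4.6, -0.4, 4.6]
gripper_width: -0.001
grasp_force: 2.4
t: 7.33
eef_pos: [0.5, -0.1834, 0.0988]
tool_rot: [-0.008, -0.084, 0.996, 0.001]
contact_force: [-18.7, -3.2, 6.6]
gripper_width: 0.002
grasp_force: 9.5
[-19.05800334  -3.77782746   5.81359304]
```

View pics/side4.png

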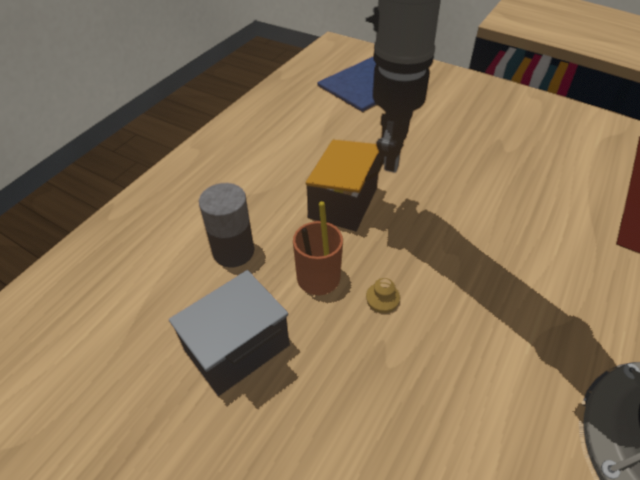

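The mustard lid is slightly raised (gap near 345,188). The lip is sliding up the finger at about 19 N, so I'll let the finger rise so that friction carries the lid.

```bash
python3 -m jog '[[0,0,-0.3,0],[0,0,-0.6,0],[0,0,-0.9,0],[0,0,-1.2,0],[0,0,-1.2,0]]'; python3 -c "
from h import *
c=cam('side');im=c['pixels'][110:240,290:420,::-1];cv2.imwrite('pics/s5.png',np.clip(cv2.resize(im,None,fx=4,fy=4,interpolation=2)*1.5,0,255));print(bot.get_obs()['contact_force'])"
```

```text
t: 7.8
eef_pos: [0.5055, -0.1826, 0.1123]
tool_rot: [-0.002, -0.085, 0.996, 0.0]
contact_force: [-7.7, -1.0, 3.9]
gripper_width: 0.001
grasp_force: 3.9
[-8.05429813 -1.61028366  2.73153709][ WARN:0@0.874] global loadsave.cpp:1063 imwrite_ Unsupported depth image for selected encoder is fallbacked to CV_8U.
```

View pics/s5.png

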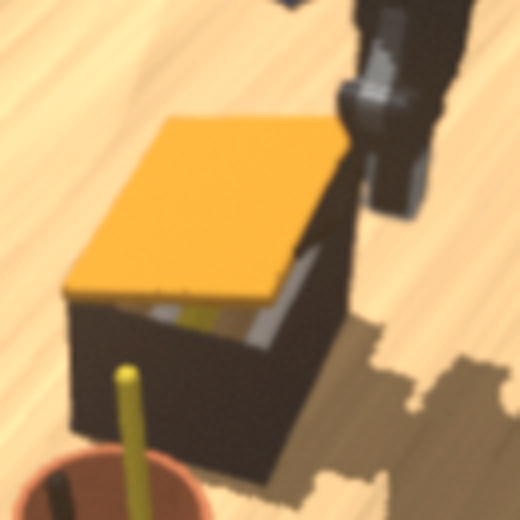

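The lid is well lifted: the free side gap at crop 180–290,300–330 shows the cards. The force has dropped to 8 N. I'll continue along the arc.

```bash
python3 -m jog '[[-0.2,0,-0.4,0],[-0.4,0,-0.8,0],[-0.7,0,-1.2,0],[-1,0,-1.6,0],[-1.3,0,-2,0],[-1.7,0,-2.4,0],[-2.1,0,-2.8,0],[-2.5,0,-3.1,0],[-2.9,0,-3.4,0],[-3.3,0,-3.7,0],[-3.7,0,-4,0],[-4.1,0,-4.2,0]]'; python3 -m jog '[[-0.4,0,-0.2,0],[-0.8,0,-0.3,0],[-1.2,0,-0.3,0],[-1.6,0,-0.3,0],[-2,0,-0.3,0],[-2.4,0,-0.3,0],[-2.8,0,-0.3,0],[-2.8,0,-0.3,0]]'; python3 -c "
from h import *
c=cam('side');save(c,'pics/side6.png');print(bot.get_obs()['contact_force'])"
```

```text
t: 8.85
eef_pos: [0.5496, -0.1747, 0.1547]
tool_rot: [0.0, -0.086, 0.996, -0.0]
contact_force: [-0.7, -0.3, 0.9]
gripper_width: 0.0
grasp_force: 0.5
t: 9.52
eef_pos: [0.5774, -0.17, 0.1589]
tool_rot: [0.0, -0.086, 0.996, 0.0]
contact_force: [-4.4, 1.3, 13.0]
gripper_width: 0.004
grasp_force: 6.4
[-5.21440206  1.26007643 11.57444   ]
```

View pics/side6.png

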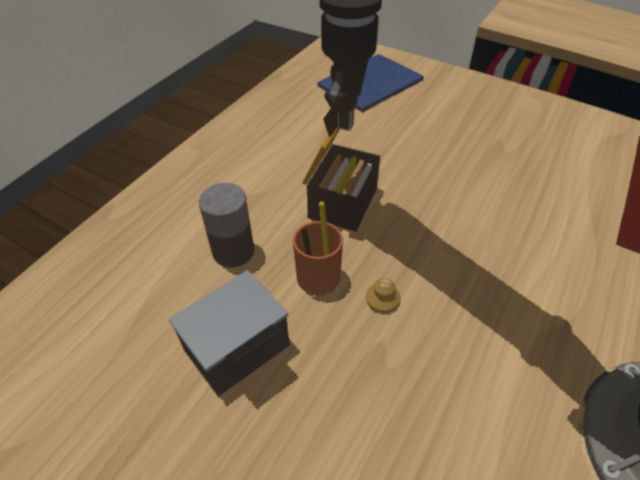

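The mustard lid is nearly upright, seen edge-on from (310,180) to (335,135). The upward force suggests the lip is touching the gripper's knuckle, so I'll raise a little and push on over the top.

```bash
python3 -m jog '[[0,0,-0.4,0],[0,0,-0.8,0],[0,0,-1.2,0],[-0.3,0,-1.2,0],[-0.6,0,-1.2,0],[-0.9,0,-1.2,0],[-0.9,0,-1.2,0]]'; python3 -m jog '[[-0.4,0,0,0],[-0.8,0,0,0],[-1.2,0,0,0],[-1.6,0,0,0],[-2,0,0,0],[-2.4,0,0,0],[-2.8,0,0,0],[-3.2,0,0,0],[-3.2,0,0,0]]'; python3 -c "
from h import *
c=cam('side');save(c,'pics/side7.png');print(bot.get_obs()['contact_force'])"
```

```text
t: 10.15
eef_pos: [0.5861, -0.1681, 0.169]
tool_rot: [0.0, -0.086, 0.996, 0.0]
contact_force: [-1.1, 0.1, -0.2]
gripper_width: 0.001
grasp_force: 0.1
t: 10.9
eef_pos: [0.6177, -0.1626, 0.1692]
tool_rot: [0.0, -0.086, 0.996, 0.0]
contact_force: [0.7, -0.3, 0.1]
gripper_width: 0.0
grasp_force: 0.0
[ 0.31091507 -0.20465431 -0.04755914]
```

View pics/side7.png

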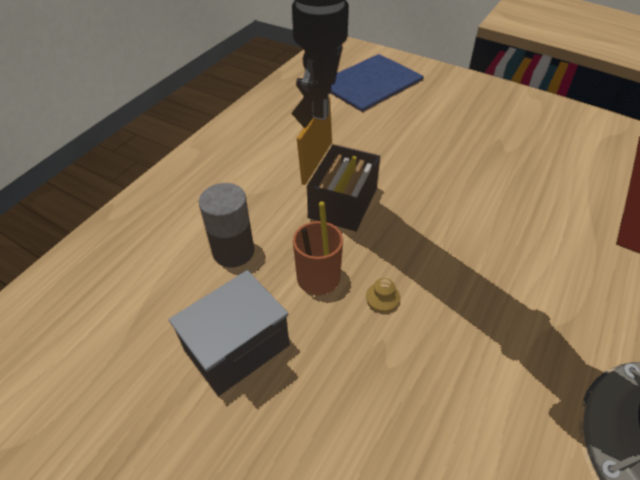

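The mustard lid now shows its inner face (315,150), leaning back with no force on the finger. I'll back away, then raise and check.

```bash
python3 -m jog '[[1,0,0,0],[3,0,0,0],[6,0,0,0],[9,0,-2,0],[11,0,-5,0],[12,0,-8,0],[12,0,-10,0],[12,0,-10,0],[12,0,-10,0],[12,0,-10,0],[12,0,-10,0],[12,0,-10,0]]'; python3 -c "
from h import *
c=cam('top');t=cam('side')
save(c,'t.png');im=np.hstack([cv2.resize(c['pixels'][120:340,150:470],(400,275)),cv2.resize(t['pixels'][60:400,120:440],(300,319))[:275]])[:,:,::-1]
cv2.imwrite('pics/end.png',im)
for n,u,v,z in(('pot',313,243,.09),('sp',300,155,.12),('pw',318,308,.04)): print(n,np.round(Z(c,u,v,z),3))
print(bot.get_obs()['contact_force'])"
```

```text
t: 11.95
eef_pos: [0.4979, -0.1833, 0.2679]
tool_rot: [-0.001, -0.086, 0.996, 0.0]
contact_force: [-0.9, -0.0, 0.5]
gripper_width: -0.002
grasp_force: 0.0
pot [ 0.532 -0.005  0.09 ]
sp [0.675 0.02  0.12 ]
pw [ 0.424 -0.017  0.04 ]
[ 0.2361746   0.633145   -0.08492108]
```

View pics/end.png

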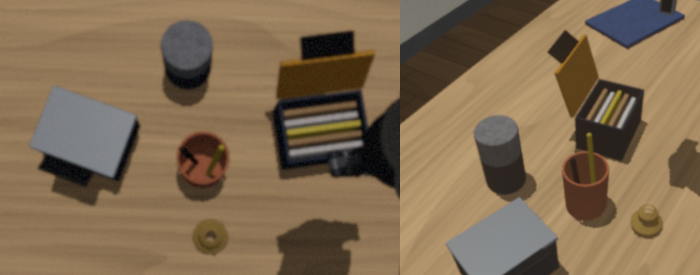

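The picture shows the grey lid shut (85,130), the mustard lid leaning back on its stop (325,70), and the pot, speaker and paperweight in their places with the arm clear. I'm handing in.

```bash
python3 -c "
from station import bot
print(bot.hand_in())"
```

```text
the job is handed in; nothing more can be done
None
```

I handed the job in with the grey lid shut, the mustard lid leaning open on its stop, and the pen pot, speaker and paperweight where they stood in the last pictures; the hand-in returned no verdict.

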